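Put the peeler away in the child-lock box

ROBOT

A 6-joint arm with a two-finger parallel gripper is mounted at the origin on a cart in front of the work surface, level with it; the furniture and walls round the work are solid. World frame = base frame: x ahead of the robot, y to its left, z up, the work surface at z = 0. Lengths are in m, angles in rad, forces in N, time in s.
With the tool pointing down it reaches from about 0.35 to 0.775 m from the base axis. Payload 7.3 kg.
Tool frame: the origin (TCP) lies at the very end of the fingers, on their centre line; the grasp point (between the pads) lies grip_point_offset behind it (grip_point_offset is the distance from the TCP to the grasp point, in m); z points along the fingers, y is the direction in which the jaws open and shut (so a half turn about z gives the same grasp; the last joint's range is limited). The gripper opens to 92 mm and grips with 3 to 60 N. Pads are 19 mm wide; open, the fingers measure 130 mm over their backs; the gripper's body (75 mm by 190 mm) begins 47 mm behind the grasp point.
Start: joints at [-1.439, 0.342, 1.524, -0, 1.275, -0.146], TCP at [0.144, -0.505, 0.202] pointing down, gripper open.
Joint ranges: [-2.53, 2.53], [-0.77, 2.02], [0.04, 2.7], [-1, 4.14], [0.28, 2.66], [-3.11, 3.11]. Speed limits (rad/s): [2.57, 2.57, 3.14, 3.14, 3.14, 3.14].

INTERFACE

Orientations are given as [roll, pitch, yaw] about the fixed x, y, z axes, in that order (R = Rz(yaw) Ry(pitch) Rx(roll)).
In Python, from cell import * gives the robot as it stands.
- The arm moves only by the shell command python3 -m inch 'ROWS' [OPENING] [FORCE]. ROWS is JSON, a list that holds one entry, the list of rows, each a list of 4 numbers: the shift along the tool's x, y, z in mm, then the turn about the tool's z in rad. In form: [[[x, y, z, roll], ...]]. A call has 1 to 10 rows; each row shifts and turns the commanded pose from where the row before left it, along the tool's axes as they then stand; what a row does not reach is not made up. A row lasts 1/8 s, in which the tool goes at most 62.5 mm and 10.7 degrees, less where a joint would pass 70% of its speed; a pose out of reach is approached as far as the arm can. A call with a gripper value outside its range is refused whole. OPENING is the closure, from -1 (fully open) to 1 (shut), set as the call begins (- or left out, the last holds). The fingers move at their own pace and stop on an object; FORCE is the grip in N (left out, the last holds). Time passes only in rows, so rows that do not move let the fingers close. It gives the time, the measured TCP pose, the force and the opening at its end, in the units of the state.
- observe(): the state, without advancing time (a new reading comes with each control period).
- read_camera(name): name is "scene" or "top" or "wrist"; returns a dict with "img" (420x560x3 uint8, blue, green, red), "fx", "fy", "cx", "cy" (pixels), "k1" (the pictures are not rectified: a ray, as slopes to the right and down, at radius r is drawn at 1 + k1 r^2 times it, then the intrinsics apply), "eye" and "rotation" of the camera in the world; the wrist camera has in their place "T_tool_cam" (4x4, takes a point from camera to tool coordinates, whose origin is the TCP and whose axes are the flange's). Camera axes: x right, y down, z forward; pixel columns grow to the right and rows downward; lengths in m; the calibration is good to about 2 mm. A picture is of the moment at which its call begins: read the wrist's pose just before it. There is no depth.
- hand_in(): hands the job in, once; it reports no verdict.
Trained networks look in the newest picture that a camera, given by its name, has taken for a name from the list of things; names that differ only in an ending like _2 or _b are one class to them, and where a whole thing is asked for, a point or a joint stands for the part that bears it (a point fixed in the world has none). Each returns a list of dicts, best first, with "conf" (0 to 1); they miss things now and then, are a little off and sometimes report something else, mostly with a low value. They report only what shows in the picture. A call takes as long as a camera call. They do not tell look-alikes from the thing itself.
- boxes_of(camera, label): "at" ([row, column] in pixels, amid what is visible of it).
- place_of(camera, label): "at" ([row, column] in pixels: a listed point, or the origin of a listed thing).
The state is a dict: "time": time; "qpos": joint angles; "qvel": joint speeds; "joint_efforts": joint torques, N m; "tool_pos": TCP position; "tool_rot": TCP orientation; "contact_force": force on the tool from outside, world axes, zero at the start; "torque": the same for the moment, N m; "opening": finger opening in m.
Only numpy, scipy, OpenCV 4.12 (cv2) and the standard library are available. Lean on these libraries where they do the work, as an engineer would, in place of code of your own. Each camera call takes 0.05 s, during which the arm holds its last target. There are 200 camera calls.

TASK

Put the peeler away in the child-proof box: slide the flush lock switch in its slot until it is fully unlocked, push the lid fully back by its finger hollow, lay the peeler down gently inside, then slide the lid fully shut again and the lock switch fully home to its locked end. Leave the bottle opener and the jars where they are.

Things in the scene. Friction and masses are not known exactly. Their poses are not given: they have to be found in the camera images.
- gadget_box: White plastic box fixed to the worktop, 217 mm along its x (-100 to +117), 234 along y, 52 mm high (side rails 55.5). Origin: on the underside, midway across; x points from its front to its rear, y left, z up. The front deck (x -100 to -44 mm) holds the lock slot; behind it lies the grey sliding lid over the tray.
- slot_mid (a point): Centre of the floor of the straight recessed slot in the deck, at x -72, y 0, z 40 mm of the box; axes as the box's. The slot is 36 mm wide (x), 136 mm long (y -68 to +68), 12 mm deep, open at the top. The lock switch runs in it along y.
- switch_top (a point): Centre of the top of the lock switch, a ribbed black thumb piece 32 mm (box x) by 22 mm (box y), 11 mm deep, flush with the deck (51.5 mm over the worktop). Locked at y +15 mm of the slot's middle, unlocked at -15 mm: then 42 mm of slot is free beyond its +y or -y side. A closed fingertip set in that free slot pushes it from the side with some 3 N; it stays where left.
- lock_switch (a joint): Travel of the lock switch in m along the box's -y: 0 = locked (as found), 0.030 = fully unlocked. Its bolt lets the lid go from about 0.025 on, and enters only when the lid is shut.
- lid_hollow (a point): Centre of the floor of the finger hollow in the lid's top: 42 mm along the box's x, 84 mm along y, 10 mm deep (floor 42, lid top 52 mm over the worktop). Lid shut: at x -13, y 0 mm of the box; it moves with the lid. A closed fingertip in it pushes the lid either way by its upright walls with some 3 N; the lid stays where left.
- lid_panel (a joint): Travel of the flat grey lid (160 x 209 x 14 mm) in m along the box's +x: 0 = shut (as found), 0.150 = fully open, hanging out over the rear. It does not lift or tilt.
- tray_floor (a point): Middle of the tray floor left free by the open lid (43 mm along +x from the box's origin, 6 mm over the worktop); axes as the box's. The tray is 210 mm along y, x -63 to +68 mm from here, uncovered up to +63. Rims above this point: front ledge 22 mm (the bolt over it 31 mm), open lid's front edge 46 mm, sides 50 mm.
- peeler: Vegetable peeler with a yellow handle and a narrow slotted blade, 170 mm along its x, 25 mm along its y, 18 mm high, loose, lying on the worktop. Origin: centre of its underside; grip it across its y near the origin. It must lie along the box's y to fit the tray.
- opener: Bottle opener with a similar yellow handle but a broad flat ring-shaped steel head, 174 mm along its x, 41 mm along its y, 20 mm high; loose; not to be moved. Origin: centre of its underside.
- pepper_jar: Upright small glass spice jar with a green cap, 46 mm across, 106 mm tall, loose; not to be moved. Origin: centre of its underside.
- jam_jar: Upright jar with a green lid, 74 mm across, 90 mm tall, loose; not to be moved. Origin: centre of its underside.
There are look-alikes about, which are no part of the job. Of the things that look like the peeler, the larger one is meant.

How it is judged:
On the way, in this order (a step that is already met when the one before it is completed fails the run):
1. the lock switch is slid to its unlocked end, the lid still shut (value of joint lock_switch above 0.026 m and value of joint lid_panel below 0.008 m), for 0.1 s.
2. the lid is pushed fully back (value of joint lid_panel above 0.135 m), for 0.1 s.
3. the peeler lies in the tray, let go, the lid still open (x of peeler in the frame of tray_floor between -0.063 and 0.068 m and y of peeler in the frame of tray_floor between -0.09 and 0.09 m and z of peeler in the frame of tray_floor below 0.025 m and contact force between the fingers and peeler below 0.05 N and linear speed of peeler below 0.03 m/s and value of joint lid_panel above 0.08 m), for 0.2 s.
4. the lid is shut again (value of joint lid_panel below 0.006 m), for 0.1 s.
5. the lock switch is slid home to its locked end (value of joint lock_switch below 0.004 m and value of joint lid_panel below 0.006 m), for 0.1 s.
At the end, for the whole second after the job is handed in: The peeler rests inside the tray under the lid, the lid is shut to within 6 mm, the lock switch is within 4 mm of its locked end, and the opener and the two loose jars are upright or lying as found, within 30 mm of where they stood (all of step 5 and x of peeler in the frame of tray_floor between -0.063 and 0.068 m and y of peeler in the frame of tray_floor between -0.09 and 0.09 m and z of peeler in the frame of tray_floor below 0.025 m and linear speed of peeler below 0.03 m/s and distance of each of opener, pepper_jar, jam_jar from where it was at the start of the episode below 0.03 m and angle between each of pepper_jar, jam_jar's own z axis and vertical below 0.3 rad); the robot touches nothing.
It fails at once if the peeler is dropped or thrown: over 0.8 m/s while not held (a fall of more than about 35 mm) (linear speed of peeler above 0.8 m/s and contact force between the fingers and peeler below 0.05 N).
It fails at once if the opener or a loose jar is pushed more than 30 mm from its place (distance of any of opener, pepper_jar, jam_jar from where it was at the start of the episode above 0.03 m).
It also fails if it takes over 72 s, if anything falls off the work surface, if the arm or the gripper's body presses on something with over 40 N, if the wrist force passes 120 N, or if a joint passes its speed limit or range.

## Working session

There is one attempt and no reset: what is moved stays moved. The work goes in short steps, Python scripts to look and compute and a shell command to move; the robot and the scene stay as the last step left them, time stands still between calls to the robot, and variables do not carry over. Pictures are saved under pics/ and viewed, about 8 in all and at most 12, crops included, and the job is handed in when it is done.

```bash
ls; mkdir -p pics; cat > h.py <<'E'
from cell import *
import numpy as np, cv2
from scipy.spatial.transform import Rotation as R
def cam(name):
    s=observe(); c=read_camera(name)
    if name=="wrist":
        T=np.array(c["T_tool_cam"]); Rt=R.from_euler("xyz",s["tool_rot"]).as_matrix()
        c["eye"]=Rt@T[:3,3]+np.array(s["tool_pos"]); c["rotation"]=Rt@T[:3,:3]
    return c
def ray(c,rc):
    u=(rc[1]-c["cx"])/c["fx"]; v=(rc[0]-c["cy"])/c["fy"]; d=np.hypot(u,v); r=d
    for _ in range(30): r=d/(1+c["k1"]*r*r)
    f=r/d if d>0 else 1
    return np.array(c["rotation"])@np.array([u*f,v*f,1])
def at_z(c,rc,z):
    d=ray(c,rc); e=np.array(c["eye"]); return e+d*(z-e[2])/d[2]
E
python3 - <<'E'
from h import *
print(observe())
Z=dict(slot_mid=.04,switch_top=.0515,lid_hollow=.042,peeler=0,opener=0,pepper_jar=0,jam_jar=0,gadget_box=0)
for n in ["scene","top"]:
    c=cam(n); cv2.imwrite(f"pics/{n}0.png",c["img"]); print(n,np.round(c["eye"],3))
    for l,z in Z.items():
        for d in place_of(n,l)[:4]: print(l,np.round(d["at"],1),round(d["conf"],2),np.round(at_z(c,d["at"],z),4))
E
```

```text
pics
{'time': 0.0, 'qpos': array([-1.43899024e+00,  3.42730104e-01,  1.52501945e+00, -7.30297960e-06,
        1.27539829e+00, -1.46002551e-01]), 'qvel': array([ 0.00049004,  0.00071792, -0.00077686, -0.00099868,  0.00066462,
        0.00131169]), 'joint_efforts': array([-1.46079372e-03, -4.31244493e+01, -2.44222391e+01,  7.15115061e-02,
        5.58469445e-02, -1.30600365e-04]), 'tool_pos': array([ 0.14393902, -0.50441717,  0.20084031]), 'tool_rot': array([-3.14005299e+00, -2.19347789e-04,  2.77810600e-01]), 'contact_force': array([-0.01320742,  0.56013204, -0.07518164]), 'torque': array([-0.04480524,  0.00948165,  0.02544933]), 'opening': 0.09171333401709214}
scene [-0.221  0.592  0.697]Traceback (most recent call last):
  File "<stdin>", line 7, in <module>
  File "h.py", line 16, in at_z
    d=ray(c,rc); e=np.array(c["eye"]); return e+d*(z-e[2])/d[2]
                                                           ~^^^
IndexError: invalid index to scalar variable.
```

```bash
python3 -c "
import cv2,numpy as np
" ; ls pics
```

```text
scene0.png
```

```bash
python3 - <<'E'
s=open('h.py').read()
s=s.replace('''    return c
def ray''','''    elif np.shape(c["rotation"])==(3,): c["rotation"]=R.from_euler("xyz",c["rotation"]).as_matrix()
    return c
def ray''')
open('h.py','w').write(s)
E
cat > look.py <<'E'
from h import *
import sys
Z=dict(slot_mid=.04,switch_top=.0515,lid_hollow=.042,peeler=0,opener=0,pepper_jar=0,jam_jar=0,gadget_box=0)
for n in ["scene","top"]:
    c=cam(n); cv2.imwrite(f"pics/{n}0.png",c["img"]); print(n,np.round(c["eye"],3))
    for l,z in Z.items():
        for d in place_of(n,l)[:4]: print(l,np.round(d["at"],1),round(d["conf"],2),np.round(at_z(c,d["at"],z),4))
a=cv2.imread("pics/scene0.png");b=cv2.imread("pics/top0.png")
E
python3 look.py
```

```text
scene [-0.221  0.592  0.697]
slot_mid [217.9 330.4] 0.87 [ 0.471  -0.1799  0.04  ]
switch_top [211.5 323.7] 0.38 [ 0.4964 -0.1755  0.0515]
lid_hollow [203.4 318.2] 0.98 [ 0.5523 -0.2066  0.042 ]
lid_hollow [302.4 158.5] 0.33 [0.4514 0.3768 0.042 ]
peeler [274.5 229.5] 0.9 [0.4775 0.1749 0.    ]
peeler [255.9 266.9] 0.57 [0.4807 0.051  0.    ]
opener [299.7 158.8] 0.67 [0.5025 0.3586 0.    ]
opener [214.6 314.5] 0.4 [ 0.5578 -0.1997  0.    ]
pepper_jar [243.3 178.4] 0.77 [0.6789 0.2173 0.    ]
gadget_box [215.  313.6] 0.95 [ 0.5578 -0.1958  0.    ]
top [-0.032 -0.233  1.518]
slot_mid [256.4 308.6] 0.67 [ 0.4765 -0.182   0.04  ]
switch_top [250.7 302.9] 0.57 [ 0.4852 -0.1624  0.0515]
lid_hollow [233.6 314.5] 0.68 [ 0.549 -0.182  0.042]
peeler [232.9 190.6] 0.54 [0.4705 0.1835 0.    ]
peeler [244.5 234.3] 0.5 [0.4694 0.0438 0.    ]
opener [213.7 133.5] 0.61 [0.4844 0.3786 0.    ]
pepper_jar [172.5 203.2] 0.57 [0.6774 0.211  0.    ]
jam_jar [286.1 391.9] 0.84 [ 0.4628 -0.4398  0.    ]
gadget_box [236.4 323.9] 0.59 [ 0.564  -0.2102  0.    ]
```

View pics/top0.png

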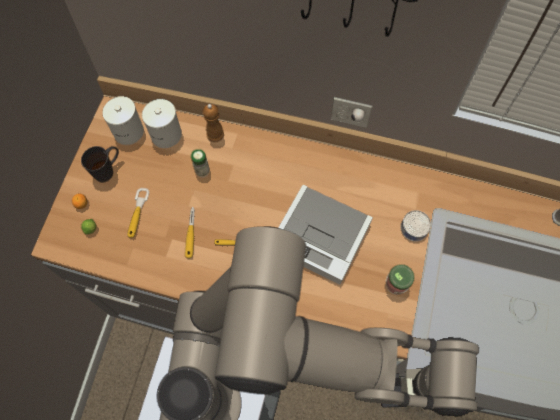

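View pics/scene0.png

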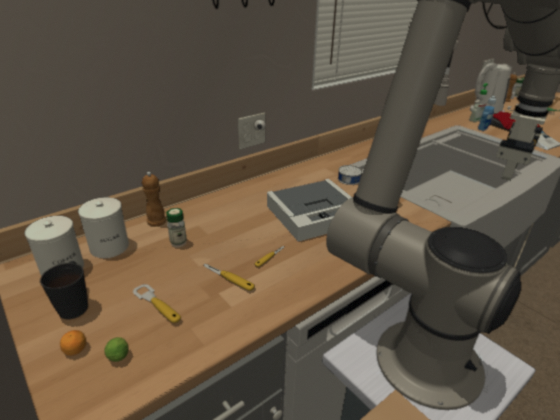

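The top picture shows the box at (235,325) and the jam jar at (280,400). The opener, with its ring head, is at (213,137). There are two peeler candidates: a large one at (232,190) and a small one at (243,228), partly hidden. The larger one at (232,190) fits. Next I move over the box for a wrist view.

```bash
cat > go.py <<'E'
from h import *
import sys
# usage: go.py x y z yaw -> total deltas in tool axes (translation in the CURRENT tool axes), roll
x,y,z,w=map(float,sys.argv[1:5]); s=observe()
M=R.from_euler("xyz",s["tool_rot"]).as_matrix(); d=M.T@(np.array([x,y,z])-s["tool_pos"])*1e3
r=-(w-s["tool_rot"][2]); r=(r+np.pi)%(2*np.pi)-np.pi
print("t",round(s["time"],2),"pos",np.round(s["tool_pos"],4),"rot",np.round(s["tool_rot"],3),"q6",round(s["qpos"][5],2),"op",round(s["opening"],4),"F",np.round(s["contact_force"],1)); print("delta mm",np.round(d,1),"roll",round(r,3))
E
python3 go.py 0.40 -0.15 0.33 0.278; python3 -c "
from h import *
print(grip_point_offset) if 'grip_point_offset' in globals() else 0
c=read_camera('wrist');print(np.round(c['T_tool_cam'],3),c['fx'],c['k1'],c['cx'])"
```

```text
t 1.0 pos [ 0.144  -0.5049  0.2015] rot [3.141 0.    0.278] q6 -0.15 op 0.092 F [ 0.7  0.2 -0.6]
delta mm [ 343.5 -271.1 -128.5] roll -0.0
0.0188
[[-0.001 -0.965 -0.262  0.071]
 [ 1.    -0.001 -0.    -0.001]
 [ 0.    -0.262  0.965 -0.183]
 [ 0.     0.     0.     1.   ]] 340.58950252336444 -0.035665626239250306 277.3641528210499
```

```bash
python3 -m inch '[[[43,-34,-20,0],[43,-34,-20,0],[43,-34,-20,0],[43,-34,-20,0],[43,-34,-20,0],[43,-34,-15,0],[43,-34,-14,0],[43,-33,0,0],[0,0,0,0],[0,0,0,0]]]' 1 20
cat > wl.py <<'E'
from h import *
import sys
Z=dict(slot_mid=.04,switch_top=.0515,lid_hollow=.042,tray_floor=.006,peeler=0,opener=0,gadget_box=0)
c=cam("wrist"); cv2.imwrite(f"pics/{sys.argv[1]}.png",c["img"])
for l in sys.argv[2:]:
    for d in place_of("wrist",l)[:3]: print(l,np.round(d["at"],1),round(d["conf"],2),np.round(at_z(c,d["at"],Z[l]),4))
E
python3 wl.py w1 slot_mid switch_top lid_hollow gadget_box
```

```text
time: 2.3
tool_pos: [0.4003, -0.15, 0.3304]
tool_rot: [3.141, 0.001, 0.279]
contact_force: [0.0, -0.6, 0.8]
opening: 0.0012
slot_mid [117.1 313.6] 0.94 [ 0.4808 -0.1768  0.04  ]
switch_top [110.7 305.8] 0.62 [ 0.4854 -0.1634  0.0515]
switch_top [ 72.6 336.2] 0.4 [ 0.5412 -0.1868  0.0515]
lid_hollow [ 73.9 333.9] 0.66 [ 0.5403 -0.1856  0.042 ]
gadget_box [ 71.3 336.7] 0.97 [ 0.5511 -0.1934  0.    ]
```

View pics/w1.png

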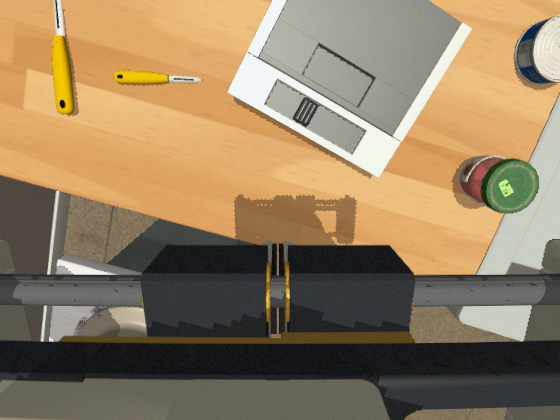

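```bash
python3 - <<'E'
from h import *
c=cam("wrist"); g=cv2.cvtColor(c["img"],cv2.COLOR_BGR2GRAY)
P=np.float32([[229,93],[377,177],[273,78],[265,104],[367,127],[357,153],[318,43],[374,78],[303,76],[359,106]]).reshape(-1,1,2)
P=cv2.cornerSubPix(g,P,(5,5),(-1,-1),(3,50,.01)).reshape(-1,2)
W=np.array([at_z(c,p[::-1],.0515) for p in P])
print(np.round(np.c_[P,W[:,:2]],4))
for a,b in [(1,0),(4,2),(5,3),(7,6),(9,8)]: d=W[b]-W[a]; print(np.round(np.linalg.norm(d[:2]),4),np.round(np.arctan2(-d[0],d[1]),4))
print(W[2:6].mean(0),W[6:].mean(0))
E
```

```text
[[ 2.257760e+02  9.116570e+01  4.805000e-01 -5.790000e-02]
 [ 3.770000e+02  1.770000e+02  4.279000e-01 -2.844000e-01]
 [ 2.760069e+02  7.752710e+01  5.141000e-01 -1.159000e-01]
 [ 2.625794e+02  1.034612e+02  4.786000e-01 -1.077000e-01]
 [ 3.670000e+02  1.270000e+02  4.875000e-01 -2.486000e-01]
 [ 3.570000e+02  1.530000e+02  4.514000e-01 -2.471000e-01]
 [ 3.171026e+02  4.309590e+01  5.676000e-01 -1.543000e-01]
 [ 3.737272e+02  7.709990e+01  5.491000e-01 -2.362000e-01]
 [ 3.030000e+02  7.600000e+01  5.253000e-01 -1.486000e-01]
 [ 3.590000e+02  1.060000e+02  5.100000e-01 -2.296000e-01]]
0.2325 -0.2282
0.1354 -0.1976
0.142 -0.1927
0.0839 -0.222
0.0825 -0.1868
[ 0.48290843 -0.17981888  0.0515    ] [ 0.53796523 -0.19216298  0.0515    ]
```

```bash
python3 go.py 0.40 -0.162 0.22 -0.21
```

```text
t 2.6 pos [ 0.4001 -0.1507  0.3305] rot [3.141 0.    0.276] q6 0.76 op 0.0008 F [-0.6 -0.2  1.1]
delta mm [ -3.1  10.8 110.5] roll 0.486
```

```bash
python3 -m inch '[[[-3,11,0,0],[0,0,36,0.163],[0,0,37,0.163],[0,0,37,0.16],[0,0,0,0],[0,0,0,0]]]'
python3 wl.py w2 slot_mid switch_top lid_hollow
```

```text
time: 3.35
tool_pos: [0.4013, -0.1622, 0.2219]
tool_rot: [3.141, -0.002, -0.206]
contact_force: [-0.0, -0.2, -0.9]
opening: 0.0005
slot_mid [105.9 278.6] 0.85 [ 0.481  -0.1789  0.04  ]
switch_top [102.5 266.2] 0.82 [ 0.4864 -0.1674  0.0515]
lid_hollow [ 43.9 279.8] 0.64 [ 0.5384 -0.1921  0.042 ]
```

View pics/w2.png

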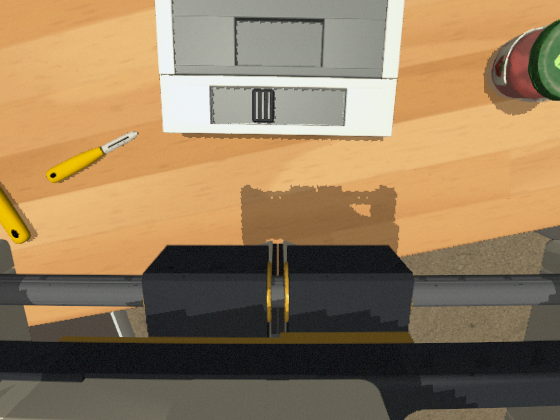

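Wrist picture: slot corners are about (210,87), (346,89) and (346,125). The switch is at (263,105), left of the middle (+y), and the hollow is at (279,43).

```bash
python3 - <<'E'
from h import *
c=cam("wrist"); g=cv2.cvtColor(c["img"],cv2.COLOR_BGR2GRAY)
P=np.float32([[163,132],[391,137],[210,86],[210,122],[346,89],[345,125],[252,89],[274,89],[253,122],[274,122],[235,18],[323,19],[235,64],[323,67]]).reshape(-1,1,2)
P=cv2.cornerSubPix(g,P,(4,4),(-1,-1),(3,50,.01)).reshape(-1,2)
W=np.array([at_z(c,p[::-1],.0515) for p in P])
print(np.round(np.c_[P,W[:,:2]],4))
for a,b in [(1,0),(4,2),(5,3),(11,10),(13,12)]: d=W[b]-W[a]; print(np.round(np.linalg.norm(d[:2]),4),np.round(np.arctan2(-d[0],d[1]),4))
# rigid fit: known model pts
B=np.array([[-100,117],[-100,-117],[-54,68],[-90,68],[-54,-68],[-90,-68],[-56,26],[-56,4],[-88,26],[-88,4],[8,42],[8,-42],[-34,42],[-34,-42]])*1e-3
A=cv2.estimateAffinePartial2D(B,W[:,:2],method=cv2.RANSAC,ransacReprojThreshold=.004)
M=A[0]; print(M,A[1].ravel(),"scale",np.hypot(*M[:,0]),"yaw",np.arctan2(M[1,0],M[0,0]))
print("slot",M@[-.072,0,1],"hollow",M@[-.013,0,1]); print(np.round((B@M[:,:2].T+M[:,2]-W[:,:2])*1e3,1))
E
```

```text
[[ 1.631751e+02  1.317953e+02  4.804000e-01 -5.840000e-02]
 [ 3.906918e+02  1.353357e+02  4.291000e-01 -2.848000e-01]
 [ 2.093429e+02  8.539930e+01  5.139000e-01 -1.159000e-01]
 [ 2.106101e+02  1.237248e+02  4.780000e-01 -1.078000e-01]
 [ 3.466793e+02  8.782880e+01  4.838000e-01 -2.479000e-01]
 [ 3.446677e+02  1.257091e+02  4.481000e-01 -2.401000e-01]
 [ 2.552726e+02  8.602990e+01  5.039000e-01 -1.600000e-01]
 [ 2.730888e+02  8.710150e+01  4.993000e-01 -1.769000e-01]
 [ 2.537447e+02  1.221736e+02  4.704000e-01 -1.508000e-01]
 [ 2.730262e+02  1.232324e+02  4.653000e-01 -1.696000e-01]
 [ 2.340872e+02  1.744410e+01  5.684000e-01 -1.541000e-01]
 [ 3.239328e+02  1.867860e+01  5.499000e-01 -2.369000e-01]
 [ 2.354012e+02  6.534070e+01  5.266000e-01 -1.453000e-01]
 [ 3.215440e+02  6.646100e+01  5.083000e-01 -2.271000e-01]]
0.2321 -0.2229
0.1354 -0.2244
0.1356 -0.2221
0.0848 -0.2198
0.0837 -0.2197Traceback (most recent call last):
  File "<stdin>", line 10, in <module>
cv2.error: OpenCV(4.12.0) /io/opencv/modules/calib3d/src/ptsetreg.cpp:1108: error: (-215:Assertion failed) count >= 0 && to.checkVector(2) == count in function 'estimateAffinePartial2D'
```

```bash
python3 go.py 0.4913 -0.1321 0.07 -0.222
```

```text
t 3.6 pos [ 0.4011 -0.1617  0.2215] rot [ 3.141e+00 -2.000e-03 -2.070e-01] q6 1.22 op 0.0006 F [ 0.9 -0.3 -0.1]
delta mm [ 81.9 -47.6 151.7] roll 0.015
```

```bash
python3 -m inch '[[[0,0,0,0.015],[41,-24,30,0],[41,-25,30,0],[0,0,30,0],[0,0,30,0],[0,0,30,0],[0,0,0,0],[0,0,0,0]]]'
python3 go.py 0.4913 -0.1321 0.043 -0.222
```

```text
time: 4.6
tool_pos: [0.4922, -0.132, 0.0716]
tool_rot: [3.141, -0.002, -0.223]
contact_force: [0.1, -0.4, -0.2]
opening: 0.0002
t 4.6 pos [ 0.4922 -0.132   0.0716] rot [ 3.141e+00 -2.000e-03 -2.230e-01] q6 1.38 op 0.0002 F [ 0.1 -0.4 -0.2]
delta mm [-0.9  0.3 28.6] roll -0.001
```

```bash
python3 -m inch '[[[-1,0,10,0],[0,0,10,0],[0,0,8,0],[0,0,0,0],[0,0,0,0]]]'; python3 go.py 0.4913 -0.1321 0.043 -0.222
```

```text
time: 5.22
tool_pos: [0.4906, -0.1315, 0.0426]
tool_rot: [3.141, -0.0, -0.223]
contact_force: [-0.2, -0.8, 0.1]
opening: 0.0003
t 5.22 pos [ 0.4906 -0.1315  0.0426] rot [ 3.141 -0.    -0.223] q6 1.38 op 0.0003 F [-0.2 -0.8  0.1]
delta mm [ 0.8  0.4 -0.4] roll -0.001
```

```bash
for i in 1; do python3 -m inch '[[[0,5,0,0],[0,5,0,0],[0,5,0,0],[0,5,0,0],[0,5,0,0],[0,4,0,0],[0,0,0,0]]]'; done; python3 go.py 0.4807 -0.1779 0.043 -0.222
```

```text
time: 6.1
tool_pos: [0.484, -0.1601, 0.0425]
tool_rot: [3.142, -0.0, -0.224]
contact_force: [-0.3, 0.5, -0.0]
opening: 0.0002
t 6.1 pos [ 0.484  -0.1601  0.0425] rot [ 3.142 -0.    -0.224] q6 1.32 op 0.0002 F [-0.3  0.5 -0. ]
delta mm [ 0.8 18.1 -0.5] roll -0.002
```

```bash
python3 -m inch '[[[0,2,0,0],[0,2,0,0],[0,2,0,0],[0,2,0,0],[0,0,0,0]]]'; python3 go.py 0.4807 -0.1779 0.043 -0.222
```

```text
time: 6.72
tool_pos: [0.4823, -0.1677, 0.0425]
tool_rot: [3.141, -0.0, -0.223]
contact_force: [0.2, -0.7, -0.6]
opening: 0.0009
t 6.72 pos [ 0.4823 -0.1677  0.0425] rot [ 3.141 -0.    -0.223] q6 1.31 op 0.0009 F [ 0.2 -0.7 -0.6]
delta mm [ 0.7 10.3 -0.5] roll -0.001
```

```bash
python3 -m inch '[[[0,2,0,0],[0,2,0,0],[0,2,0,0]]]'; python3 -m inch '[[[0,2,0,0],[0,1,0,0],[0,0,0,0]]]'; python3 wl.py w3 switch_top; python3 go.py 0.4807 -0.1779 0.043 -0.222
```

```text
time: 7.1
tool_pos: [0.4809, -0.1736, 0.0425]
tool_rot: [3.141, -0.0, -0.223]
contact_force: [-0.8, 0.3, -0.4]
opening: 0.0003
time: 7.48
tool_pos: [0.4803, -0.1764, 0.0425]
tool_rot: [3.142, -0.0, -0.223]
contact_force: [0.3, 0.3, -0.7]
opening: 0.0008
switch_top [249.4 256.1] 0.67 [ 0.4834 -0.1638  0.0515]
t 7.58 pos [ 0.4803 -0.1764  0.0425] rot [ 3.142 -0.    -0.223] q6 1.29 op 0.0003 F [ 0.1  0.1 -0.4]
delta mm [ 0.7  1.4 -0.5] roll -0.001
```

View pics/w3.png

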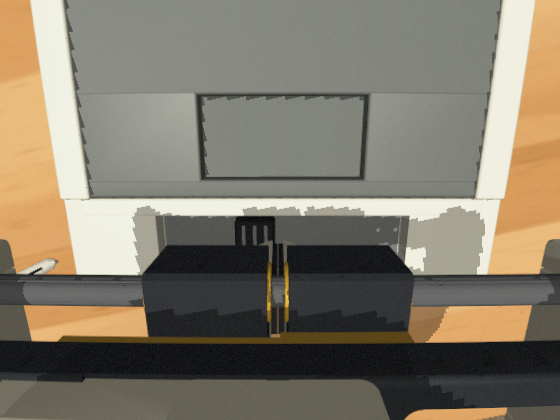

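The picture shows the switch still at cols 235–275, so it has not moved. The fingertip is at about (246,279). I need to know whether the tip is really in the slot, so I take an enlarged crop plus a scene crop.

```bash
python3 - <<'E'
from h import *
w=cv2.imread("pics/w3.png")[195:285,150:420]
s=cam("scene")["img"]; s=s[150:260,250:400]
a=cv2.resize(w,(800,267),interpolation=cv2.INTER_CUBIC); b=cv2.resize(s,(450,330),interpolation=cv2.INTER_CUBIC)
o=np.zeros((600,800,3),np.uint8); o[:267]=a; o[270:600,:450]=b; cv2.imwrite("pics/c4.png",o)
c=cam("wrist")
import json
e,Rm=c["eye"],c["rotation"]
for y in (26,4,-4,-26,68,-68,0):
    p=np.array([.48095,-.1779,.0515])+np.array([.2202,.9755,0])*y*1e-3
    q=Rm.T@(p-e); print(y,np.round([q[0]/q[2]*c["fx"]+c["cx"],q[1]/q[2]*c["fy"]+c["cy"]],1))
E
```

```text
26 [234.9 248.2]
4 [275.1 248.2]
-4 [289.8 248.1]
-26 [330.  248.1]
68 [158.  248.4]
-68 [406.9 248. ]
0 [282.4 248.2]
```

View pics/c4.png

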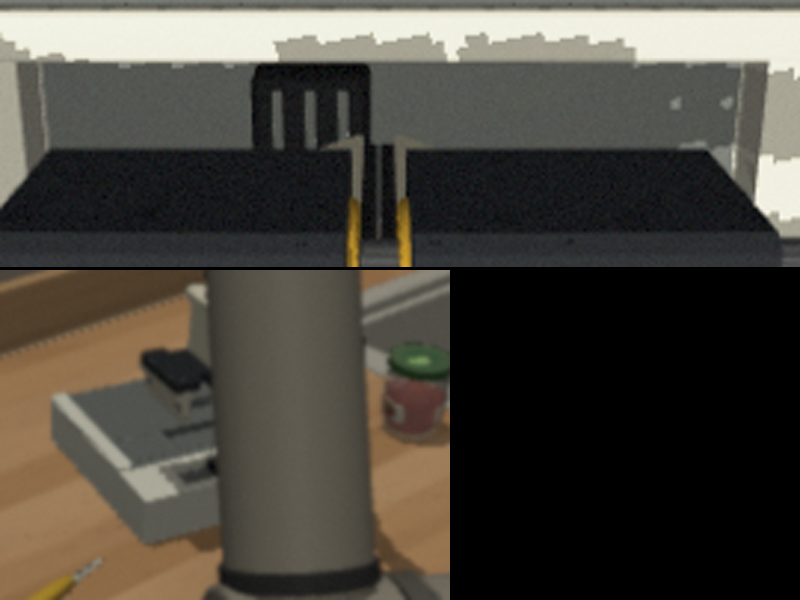

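```bash
python3 -m inch '[[[0,5,0,0],[0,5,0,0],[0,0,0,0]]]'; python3 -m inch '[[[0,0,1,0],[0,0,1,0]]]'; python3 -m inch '[[[0,0,1,0],[0,0,1,0]]]';python3 -m inch '[[[0,0,1,0],[0,0,1,0]]]'
```

```text
time: 8.05
tool_pos: [0.478, -0.1866, 0.0425]
tool_rot: [3.141, -0.0, -0.224]
contact_force: [0.1, 0.4, -1.0]
opening: 0.0005
time: 8.3
tool_pos: [0.478, -0.186, 0.0404]
tool_rot: [3.142, 0.0, -0.223]
contact_force: [-0.3, 0.3, -0.0]
opening: 0.0003
time: 8.55
tool_pos: [0.4781, -0.186, 0.0384]
tool_rot: [3.142, 0.0, -0.223]
contact_force: [0.2, -0.3, 1.2]
opening: 0.0002
time: 8.8
tool_pos: [0.4781, -0.1861, 0.0365]
tool_rot: [3.141, -0.0, -0.223]
contact_force: [-0.8, -0.5, -0.6]
opening: 0.0003
```

```bash
for k in 1 2 3 4; do :; done; python3 -m inch '[[[0,0,1,0],[0,0,1,0],[0,0,1,0]]]'; python3 -m inch '[[[0,0,1,0],[0,0,1,0]]]';python3 -m inch '[[[0,0,1,0],[0,0,1,0]]]'
```

```text
time: 9.18
tool_pos: [0.478, -0.1861, 0.0334]
tool_rot: [3.142, 0.0, -0.223]
contact_force: [0.1, -0.1, 0.1]
opening: 0.0001
time: 9.43
tool_pos: [0.4781, -0.1861, 0.0315]
tool_rot: [3.141, -0.0, -0.223]
contact_force: [-0.5, -0.1, -0.2]
opening: 0.0003
time: 9.68
tool_pos: [0.4781, -0.1861, 0.0295]
tool_rot: [3.142, -0.0, -0.223]
contact_force: [0.1, -0.3, 0.3]
opening: 0.0005
```

```bash
python3 -m inch '[[[0,0,1,0],[0,0,1,0]]]'; python3 -m inch '[[[0,0,1,0],[0,0,1,0]]]';python3 -m inch '[[[0,0,1,0],[0,0,1,0]]]'; python3 - <<'E'
from h import *
c=cam("wrist"); a=cv2.resize(c["img"][180:290,150:420],(800,326),interpolation=cv2.INTER_CUBIC); cv2.imwrite("pics/c5.png",a)
E
```

```text
time: 9.93
tool_pos: [0.4781, -0.1861, 0.0275]
tool_rot: [3.142, -0.0, -0.223]
contact_force: [-0.0, -0.5, 0.1]
opening: 0.0005
time: 10.18
tool_pos: [0.4781, -0.1861, 0.0255]
tool_rot: [3.141, -0.0, -0.223]
contact_force: [-0.2, -0.2, -0.2]
opening: 0.0004
time: 10.42
tool_pos: [0.4781, -0.1861, 0.0235]
tool_rot: [3.141, -0.0, -0.223]
contact_force: [-0.1, -0.3, -0.5]
opening: 0.0004
```

View pics/c5.png

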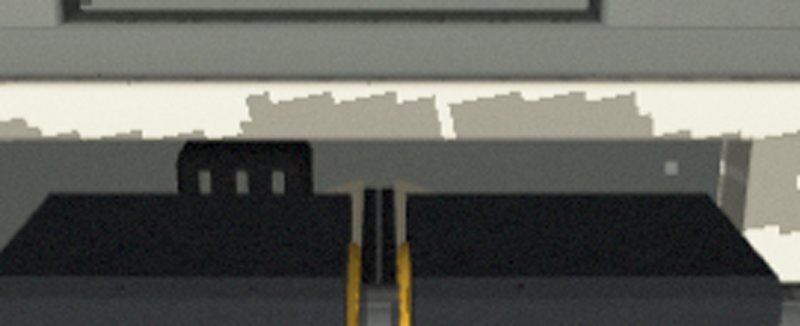

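The crop shows the switch still unmoved at crop cols 180–312. The visible fingertip edge (row ~243) fits a tip about 18–20 mm short of the nominal TCP. I keep probing for the slot floor.

```bash
python3 -m inch '[[[0,0,1,0],[0,0,0,0]]]'; python3 -m inch '[[[0,0,1,0],[0,0,0,0]]]';python3 -m inch '[[[0,0,1,0],[0,0,0,0]]]'
```

```text
time: 10.72
tool_pos: [0.478, -0.1861, 0.0225]
tool_rot: [3.142, 0.0, -0.223]
contact_force: [0.1, 0.3, -0.7]
opening: 0.0004
time: 10.98
tool_pos: [0.478, -0.1861, 0.0215]
tool_rot: [3.142, 0.0, -0.223]
contact_force: [0.5, -0.4, -0.2]
opening: 0.0005
time: 11.22
tool_pos: [0.478, -0.1861, 0.0204]
tool_rot: [3.142, 0.0, -0.223]
contact_force: [-0.2, 0.8, -0.0]
opening: 0.0005
```

```bash
python3 -m inch '[[[0,0,1,0],[0,0,1,0]]]'; python3 -m inch '[[[0,0,1,0],[0,0,0,0]]]';python3 -m inch '[[[0,0,1,0],[0,0,0,0]]]';python3 -m inch '[[[0,0,1,0],[0,0,0,0]]]'
```

```text
time: 11.48
tool_pos: [0.4781, -0.1861, 0.0185]
tool_rot: [3.141, -0.0, -0.223]
contact_force: [-0.7, 0.0, 1.6]
opening: 0.0002
time: 11.72
tool_pos: [0.4782, -0.1864, 0.0179]
tool_rot: [3.141, -0.001, -0.223]
contact_force: [-1.3, -0.2, 4.7]
opening: 0.001
time: 11.98
tool_pos: [0.4784, -0.1867, 0.0173]
tool_rot: [3.141, -0.001, -0.223]
contact_force: [-2.3, -0.9, 8.4]
opening: 0.0002
time: 12.22
tool_pos: [0.4785, -0.187, 0.0168]
tool_rot: [3.14, -0.002, -0.223]
contact_force: [-4.5, -2.2, 12.2]
opening: 0.0008
```

```bash
python3 -m inch '[[[0,0,-7,0],[0,0,0,0]]]'; python3 -m inch '[[[0,-4,0,0],[0,-3,0,0],[0,-1,0,0]]]';python3 -m inch '[[[0,-1,0,0],[0,-1,0,0]]]'; python3 -m inch '[[[0,-1,0,0],[0,-1,0,0]]]'
```

```text
time: 12.48
tool_pos: [0.4783, -0.1861, 0.0228]
tool_rot: [3.141, -0.001, -0.223]
contact_force: [-0.5, -0.6, -0.7]
opening: 0.0002
time: 12.85
tool_pos: [0.4796, -0.1809, 0.0228]
tool_rot: [3.137, -0.001, -0.222]
contact_force: [-6.4, -14.9, 3.2]
opening: 0.0003
time: 13.1
tool_pos: [0.4799, -0.1803, 0.023]
tool_rot: [3.135, -0.001, -0.222]
contact_force: [-8.8, -20.1, 6.5]
opening: 0.0002
time: 13.35
tool_pos: [0.4803, -0.1797, 0.0234]
tool_rot: [3.133, -0.002, -0.221]
contact_force: [-12.2, -25.9, 6.3]
opening: 0.0005
```

Contact at y≈-4 mm against the switch's -y face, so the tip is in the slot. The closed fingers end about 21 mm short of the nominal TCP and are roughly 16 mm wide along y. I lift, move round to the +y side and go down to TCP z≈0.0225.

```bash
python3 -m inch '[[[0,8,0,0],[0,0,-15,0],[0,0,-15,0],[0,-25,0,0],[0,-26,0,0],[0,0,0,0],[0,0,0,0]]]'; python3 go.py 0.4913 -0.1321 0.023 -0.222
```

```text
time: 14.22
tool_pos: [0.4905, -0.1326, 0.0531]
tool_rot: [3.141, -0.001, -0.222]
contact_force: [0.9, -0.2, 0.2]
opening: 0.0004
t 14.22 pos [ 0.4905 -0.1326  0.0531] rot [ 3.141e+00 -1.000e-03 -2.220e-01] q6 1.38 op 0.0004 F [ 0.9 -0.2  0.2]
delta mm [ 0.6 -0.7 30.1] roll -0.0
```

```bash
python3 -m inch '[[[0.6,-0.7,15,0],[0,0,15,0],[0,0,0,0],[0,6,0,0],[0,6,0,0],[0,4,0,0],[0,4,0,0],[0,4,0,0]]]';python3 -m inch '[[[0,4,0,0],[0,4,0,0],[0,4,0,0],[0,4,0,0]]]';python3 -m inch '[[[0,1,0,0],[0,1,0,0],[0,1,0,0]]]'; python3 go.py 0.48095 -0.1779 0.023 -0.222
```

```text
time: 15.22
tool_pos: [0.4859, -0.1555, 0.0228]
tool_rot: [-3.142, -0.001, -0.223]
contact_force: [0.8, 2.1, 1.4]
opening: 0.0003
time: 15.72
tool_pos: [0.4822, -0.1713, 0.0226]
tool_rot: [3.141, -0.0, -0.223]
contact_force: [1.2, 1.4, 2.6]
opening: 0.0003
time: 16.1
tool_pos: [0.4816, -0.1739, 0.0226]
tool_rot: [3.141, -0.0, -0.223]
contact_force: [2.4, 1.8, 3.4]
opening: 0.0005
t 16.1 pos [ 0.4816 -0.1739  0.0226] rot [ 3.141 -0.    -0.223] q6 1.3 op 0.0005 F [2.4 1.8 3.4]
delta mm [ 0.2  4.  -0.4] roll -0.001
```

Resistance of about 3 N, so the switch is moving. I push to the stop.

```bash
python3 -m inch '[[[0,1,0,0],[0,1,0,0]]]';python3 -m inch '[[[0,1,0,0],[0,1,0,0]]]'; python3 wl.py w6 switch_top; python3 go.py 0.48095 -0.1779 0.023 -0.222
```

```text
time: 16.35
tool_pos: [0.4812, -0.1759, 0.0226]
tool_rot: [3.141, -0.0, -0.223]
contact_force: [1.9, 1.8, 2.8]
opening: 0.0003
time: 16.6
tool_pos: [0.4809, -0.1767, 0.0226]
tool_rot: [-3.14, -0.0, -0.224]
contact_force: [4.6, 8.5, 3.6]
opening: 0.0004
switch_top [114.7 280.1] 0.43 [ 0.5505 -0.1925  0.0515]
t 16.7 pos [ 0.481  -0.1766  0.0226] rot [-3.14  -0.    -0.224] q6 1.29 op 0.0006 F [3.7 7.2 5.1]
delta mm [ 0.3  1.3 -0.4] roll -0.002
```

```bash
python3 -m inch '[[[0,-4,0,0],[0,0,-15,0],[0,0,-15,0],[29,10,0,0],[29,10,0,0],[0,0,0,0],[0,0,0,0]]]'; python3 go.py 0.5383 -0.1909 0.0235 -0.222
```

```text
time: 17.58
tool_pos: [0.5329, -0.206, 0.0528]
tool_rot: [-3.142, 0.001, -0.223]
contact_force: [-0.5, 0.2, -0.3]
opening: 0.0007
t 17.57 pos [ 0.5329 -0.206   0.0528] rot [-3.142e+00  1.000e-03 -2.230e-01] q6 1.29 op 0.0007 F [-0.5  0.2 -0.3]
delta mm [  2.  -15.9  29.3] roll -0.001
```

```bash
python3 -m inch '[[[2,-16,0,0],[0,0,15,0],[0,0,14,0],[0,0,0,0],[6,0,0,0],[5,0,0,0],[6,0,0,0],[6,0,0,0]]]';python3 -m inch '[[[10,0,0,0],[10,0,0,0],[10,0,0,0],[0,0,0,0]]]'; python3 go.py 0.696 -0.2265 0.0235 -0.222
```

```text
time: 18.58
tool_pos: [0.5618, -0.1964, 0.0237]
tool_rot: [3.141, 0.0, -0.223]
contact_force: [-2.3, 0.1, 1.3]
opening: 0.0006
time: 19.08
tool_pos: [0.592, -0.2029, 0.0234]
tool_rot: [-3.142, -0.002, -0.223]
contact_force: [0.9, 0.5, 0.0]
opening: 0.0001
t 19.07 pos [ 0.592  -0.2029  0.0234] rot [-3.142e+00 -2.000e-03 -2.230e-01] q6 1.34 op 0.0001 F [0.9 0.5 0. ]
delta mm [1.066e+02 0.000e+00 1.000e-01] roll -0.001
```

```bash
python3 -m inch '[[[12,0,0,0],[13,0,0,0],[13,0,0,0],[13,0,0,0],[13,0,0,0],[13,0,0,0],[12,0,0,0],[8,0,0,0],[4,0,0,0]]]'; python3 -m inch '[[[2,0,0,0],[2,0,0,0],[2,0,0,0]]]'; python3 -m inch '[[[2,0,0,0],[1,0,0,0]]]'; python3 go.py 0.696 -0.2265 0.0235 -0.222
```

```text
time: 20.2
tool_pos: [0.6893, -0.2248, 0.0232]
tool_rot: [-3.141, 0.001, -0.223]
contact_force: [-1.5, 1.6, 0.1]
opening: 0.0007
time: 20.58
tool_pos: [0.6946, -0.2261, 0.0232]
tool_rot: [-3.141, 0.002, -0.223]
contact_force: [-6.6, 2.5, 1.5]
opening: 0.0004
time: 20.82
tool_pos: [0.6948, -0.2261, 0.0231]
tool_rot: [-3.141, 0.008, -0.223]
contact_force: [-14.8, 3.8, 6.7]
opening: 0.0006
t 20.82 pos [ 0.6948 -0.2261  0.0231] rot [-3.141  0.008 -0.223] q6 1.38 op 0.0006 F [-14.8   3.8   6.7]
delta mm [ 1.3  0.1 -0.4] roll -0.001
```

```bash
python3 -m inch '[[[-6,0,0,0],[-2,0,-50,0],[0,0,-60,0],[0,0,-60,0],[0,0,0,0]]]'; python3 go.py 0.39 0.175 0.22 -0.222
```

```text
time: 21.45
tool_pos: [0.6935, -0.2269, 0.2016]
tool_rot: [3.138, -0.015, -0.223]
contact_force: [0.3, 0.4, -0.6]
opening: 0.0001
t 21.45 pos [ 0.6935 -0.2269  0.2016] rot [ 3.138 -0.015 -0.223] q6 1.37 op 0.0001 F [ 0.3  0.4 -0.6]
delta mm [-384.6 -324.7  -25.3] roll -0.001
```

```bash
python3 -m inch '[[[-43,-36,-3,0],[-43,-36,-3,0],[-43,-36,-3,0],[-43,-36,-3,0],[-43,-36,-3,0],[-43,-36,-3,0],[-43,-36,-3,0],[-43,-36,-2,0],[-41,-37,-2,0],[0,0,0,0]]]' -1
python3 -m inch '[[[0,0,0,-0.175],[0,0,0,-0.175],[0,0,0,-0.173],[0,0,0,0]]]'; python3 wl.py w7 peeler opener; python3 go.py 0.39 0.175 0.22 0.3
```

```text
time: 22.7
tool_pos: [0.3851, 0.1791, 0.2187]
tool_rot: [-3.141, -0.001, -0.218]
contact_force: [-0.3, -0.5, 0.1]
opening: 0.0913
time: 23.2
tool_pos: [0.3875, 0.1761, 0.2183]
tool_rot: [3.141, -0.001, 0.297]
contact_force: [0.5, -1.3, 0.9]
opening: 0.0919
peeler [106.8 291. ] 0.83 [0.47  0.186 0.   ]
peeler [141.7 405.4] 0.77 [0.4722 0.0467 0.    ]
opener [ 39.3 136.9] 0.58 [0.4894 0.3683 0.    ]
t 23.35 pos [0.3871 0.1764 0.2184] rot [ 3.141 -0.     0.296] q6 1.52 op 0.0919 F [-0.8 -0.4  0.3]
delta mm [ 2.3  2.2 -1.6] roll -0.004
```

View pics/w7.png

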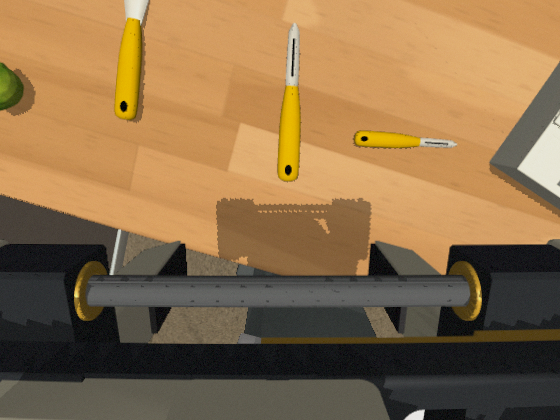

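Candidates: the large narrow-bladed peeler at (100,291), the small look-alike at (142,405), and the ring-headed opener at (65,130). The first fits, as it is the larger one with a slotted blade. I confirm it in a crop and measure its axis.

```bash
python3 - <<'E'
from h import *
c=cam("wrist"); im=c["img"]
cv2.imwrite("pics/c8.png",cv2.resize(im[10:200,230:470],(720,570),interpolation=cv2.INTER_CUBIC))
h=cv2.cvtColor(im,cv2.COLOR_BGR2HSV); m=cv2.inRange(h,(20,160,120),(35,255,255)); m[:, :250]=0; m[:,335:]=0; m[200:]=0
ys,xs=np.nonzero(m); W=np.array([at_z(c,(y,x),.010)[:2] for y,x in zip(ys,xs)])
mu=W.mean(0); u=np.linalg.svd(W-mu,full_matrices=False)[2][0]; u*=np.sign(u[0]); t=(W-mu)@u
n=np.array([-u[1],u[0]]); s=(W-mu)@n
print("handle c",mu,"yaw",np.arctan2(u[1],u[0]),"len",np.ptp(t),"wid",np.ptp(s),"handle end",mu+u*t.min())
tip=at_z(c,(24,294),.009)[:2]; e=mu+u*t.min(); print("tip",tip,"len",np.linalg.norm(tip-e),"mid",(tip+e)/2,"yaw",np.arctan2(*(tip-e)[::-1]))
E
```

```text
handle c [0.44004535 0.17910778] yaw 0.25869352616727737 len 0.10436296294542854 wid 0.02457691657609659 handle end [0.38962037 0.16576417]
tip [0.550442   0.20881957] len 0.16648532506359287 mid [0.47003118 0.18729187] yaw 0.261586924210504
```

View pics/c8.png

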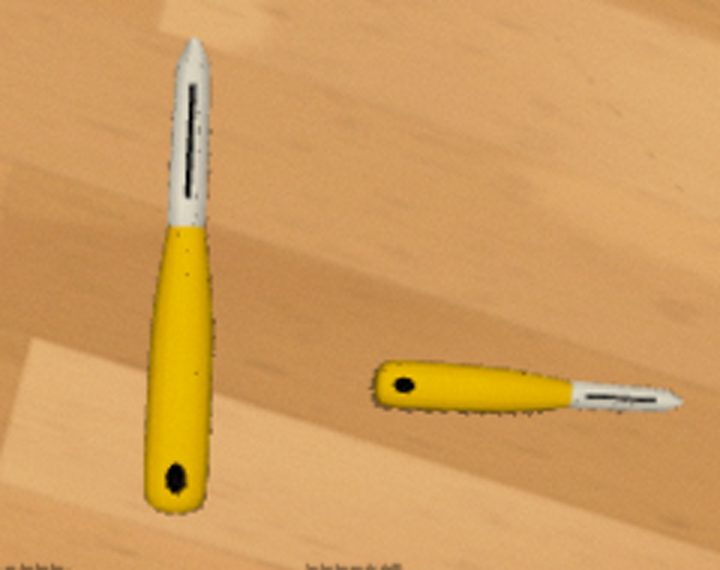

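The crop confirms it: the left peeler is the larger one, and the small look-alike is at right. I move above it and probe down with the fingers open.

```bash
python3 go.py 0.464 0.1857 0.02 0.26
```

```text
t 23.4 pos [0.387  0.1765 0.2184] rot [ 3.141 -0.     0.297] q6 1.52 op 0.0921 F [-0.3 -0.  -0.6]
delta mm [ 76.3  13.7 198.4] roll 0.037
```

```bash
python3 -m inch '[[[38,7,30,0],[38,7,40,0],[0,0,40,0.037],[0,0,40,0],[0,0,30,0],[0,0,14,0],[0,0,0,0]]]' -1;  python3 -m inch '[[[0,0,4,0],[0,0,4,0],[0,0,0,0]]]'; python3 -m inch '[[[0,0,3,0],[0,0,3,0]]]'; python3 go.py 0.464 0.1857 -0.018 0.26
```

```text
time: 24.28
tool_pos: [0.4633, 0.1858, 0.0241]
tool_rot: [3.142, 0.001, 0.262]
contact_force: [-0.4, 0.1, 0.6]
opening: 0.0917
time: 24.65
tool_pos: [0.4636, 0.1859, 0.0167]
tool_rot: [3.141, -0.0, 0.263]
contact_force: [-0.6, -0.5, 0.2]
opening: 0.0918
time: 24.9
tool_pos: [0.4635, 0.1859, 0.0104]
tool_rot: [3.142, -0.0, 0.263]
contact_force: [0.1, -0.1, -0.6]
opening: 0.0917
t 24.9 pos [0.4635 0.1859 0.0104] rot [ 3.142 -0.     0.263] q6 1.54 op 0.0917 F [ 0.1 -0.1 -0.6]
delta mm [ 0.4  0.3 28.4] roll 0.003
```

```bash
python3 -m inch '[[[0,0,3,0],[0,0,3,0]]]'; python3 -m inch '[[[0,0,2,0],[0,0,2,0]]]'; python3 -m inch '[[[0,0,2,0],[0,0,2,0]]]';  python3 -m inch '[[[0,0,2,0],[0,0,1,0]]]'
```

```text
time: 25.15
tool_pos: [0.4634, 0.1859, 0.0042]
tool_rot: [3.141, 0.0, 0.263]
contact_force: [0.2, 0.0, -0.1]
opening: 0.0918
time: 25.4
tool_pos: [0.4635, 0.1859, 0.0003]
tool_rot: [3.141, 0.0, 0.263]
contact_force: [-0.1, -0.7, 0.3]
opening: 0.092
time: 25.65
tool_pos: [0.4635, 0.1859, -0.0036]
tool_rot: [3.142, -0.0, 0.263]
contact_force: [0.3, -0.9, -0.3]
opening: 0.092
time: 25.9
tool_pos: [0.4634, 0.1859, -0.0067]
tool_rot: [3.142, 0.0, 0.263]
contact_force: [-0.0, 0.2, 0.8]
opening: 0.0919
```

```bash
python3 -m inch '[[[0,0,2,0],[0,0,2,0]]]'; python3 -m inch '[[[0,0,2,0],[0,0,1,0]]]'; python3 -m inch '[[[0,0,1,0],[0,0,1,0]]]'
```

```text
time: 26.15
tool_pos: [0.4635, 0.1859, -0.0106]
tool_rot: [3.141, -0.0, 0.263]
contact_force: [-0.5, -0.3, -0.5]
opening: 0.0923
time: 26.4
tool_pos: [0.4634, 0.1858, -0.0137]
tool_rot: [3.142, 0.0, 0.263]
contact_force: [-0.3, 0.8, -0.4]
opening: 0.092
time: 26.65
tool_pos: [0.4635, 0.1859, -0.0155]
tool_rot: [3.142, -0.0, 0.263]
contact_force: [0.6, -0.6, -0.3]
opening: 0.0917
```

Tips should now be about 5 mm above the worktop. Close gently.

```bash
python3 -m inch '[[[0,0,0,0],[0,0,0,0],[0,0,0,0],[0,0,0,0],[0,0,0,0],[0,0,0,0]]]' 1 15; python3 -m inch '[[[0,0,-10,0],[0,0,-20,0],[0,0,-30,0],[0,0,0,0]]]'; python3 wl.py w9 peeler
```

```text
time: 27.4
tool_pos: [0.4635, 0.1859, -0.0155]
tool_rot: [3.142, -0.0, 0.263]
contact_force: [-0.2, -0.5, 0.8]
opening: 0.0365
time: 27.9
tool_pos: [0.4652, 0.1863, 0.047]
tool_rot: [3.141, -0.005, 0.263]
contact_force: [0.2, 0.4, 0.1]
opening: 0.0008
peeler [209.5 278.1] 0.85 [0.4731 0.1889 0.    ]
peeler [256.7 462. ] 0.56 [0.4735 0.0488 0.    ]
```

I lifted before the fingers had finished closing, so the peeler is still on the table. Reopen and re-measure.

```bash
python3 -m inch '[[[-20,0,-30,0],[-20,0,-40,0],[-20,0,-40,0],[-16,0,-40,0],[0,0,0,0],[0,0,0,0]]]' 0 15; cat > pm.py <<'E'
from h import *
c=cam("wrist"); im=c["img"]; print([ (np.round(d["at"],0),round(d["conf"],2)) for d in place_of("wrist","peeler")]); a=place_of("wrist","peeler")[0]["at"]
h=cv2.cvtColor(im,cv2.COLOR_BGR2HSV); m=cv2.inRange(h,(20,160,120),(35,255,255)); m[:, :250]=0; m[:,335:]=0; m[200:]=0
ys,xs=np.nonzero(m); W=np.array([at_z(c,(y,x),.010)[:2] for y,x in zip(ys,xs)])
mu=W.mean(0); u=np.linalg.svd(W-mu,full_matrices=False)[2][0]; u*=np.sign(u[0]); t=(W-mu)@u
n=np.array([-u[1],u[0]]); s=(W-mu)@n
print("handle c",mu,"yaw",np.arctan2(u[1],u[0]),"len",np.ptp(t),"wid",np.ptp(s),"origin",mu+u*(t.min()+.085))
E
python3 pm.py; python3 go.py 0.464 0.1857 -0.015 0.26
```

```text
time: 28.75
tool_pos: [0.3897, 0.166, 0.1934]
tool_rot: [3.142, 0.002, 0.263]
contact_force: [-1.5, -0.0, 0.6]
opening: 0.0458
[(array([105., 280.]), 0.75), (array([134., 404.]), 0.64)]
handle c [0.44024848 0.17898669] yaw 0.26250570279699353 len 0.1055854524214368 wid 0.024834111186475057 origin [0.47110129 0.18727704]
t 28.9 pos [0.3896 0.166  0.193 ] rot [-3.142e+00  3.000e-03  2.630e-01] q6 1.53 op 0.0462 F [-0.4  0.4  0.2]
delta mm [ 77.6   0.3 207.8] roll 0.003
```

```bash
python3 -m inch '[[[39,0,45,0],[38.6,0,45,0],[0,0,45,0],[0,0,35,0],[0,0,20,0],[0,0,10,0],[0,0,4,0],[0,0,4,0],[0,0,0,0]]]'; python3 go.py 0.464 0.1857 -0.0155 0.26
```

```text
time: 30.02
tool_pos: [0.4653, 0.1864, -0.0132]
tool_rot: [3.141, -0.001, 0.263]
contact_force: [-0.2, 1.4, -0.6]
opening: 0.046
t 30.02 pos [ 0.4653  0.1864 -0.0132] rot [ 3.141e+00 -1.000e-03  2.630e-01] q6 1.54 op 0.046 F [-0.2  1.4 -0.6]
delta mm [-1.4  0.3  2.3] roll 0.003
```

```bash
python3 -m inch '[[[0,0,0,0],[0,0,0,0],[0,0,0,0],[0,0,0,0],[0,0,0,0]]]' 1 20; python3 go.py 0.464 0.1857 -0.0155 0.26
```

```text
time: 30.65
tool_pos: [0.4652, 0.1863, -0.0133]
tool_rot: [3.141, -0.0, 0.263]
contact_force: [-0.9, -0.2, 4.5]
opening: 0.0229
t 30.65 pos [ 0.4652  0.1863 -0.0133] rot [ 3.141 -0.     0.263] q6 1.54 op 0.0229 F [-0.9 -0.2  4.5]
delta mm [-1.3  0.2  2.2] roll 0.003
```

Gripped at 22.9 mm. Lift and check that it holds.

```bash
python3 -m inch '[[[0,0,-20,0],[0,0,-45,0],[0,0,-45,0],[0,0,-35,0],[0,0,0,0]]]'; python3 go.py 0.5918 -0.2092 0.13 1.349
```

```text
time: 31.28
tool_pos: [0.4666, 0.1867, 0.1339]
tool_rot: [3.141, -0.006, 0.263]
contact_force: [1.3, -0.4, -0.9]
opening: 0.0233
t 31.27 pos [0.4666 0.1867 0.1339] rot [ 3.141 -0.006  0.263] q6 1.54 op 0.0233 F [ 1.3 -0.4 -0.9]
delta mm [ 18.  414.9   4.1] roll -1.086
```

```bash
python3 -m inch '[[[2,45,0,0],[2,53,0,0],[2,53,0,0],[2,53,0,0],[2,53,0,0],[3,53,0,0],[3,53,0,0],[2,52,0,0],[0,0,0,0]]]'; python3 -m inch '[[[0,0,0,-0.181],[0,0,0,-0.181],[0,0,0,-0.181],[0,0,0,-0.181],[0,0,0,-0.181],[0,0,0,-0.181],[0,0,0,0],[0,0,0,0]]]'; python3 go.py 0.5918 -0.2092 0.06 1.349
```

```text
time: 32.4
tool_pos: [0.5897, -0.2131, 0.1289]
tool_rot: [-3.141, 0.002, 0.259]
contact_force: [0.1, 0.5, -0.3]
opening: 0.0229
time: 33.4
tool_pos: [0.5899, -0.209, 0.1308]
tool_rot: [-3.14, -0.0, 1.346]
contact_force: [-0.6, -0.9, -0.3]
opening: 0.0229
t 33.4 pos [ 0.5899 -0.209   0.1308] rot [-3.14  -0.     1.346] q6 -0.24 op 0.0229 F [-0.6 -0.9 -0.3]
delta mm [ 0.2  2.  70.8] roll -0.003
```

```bash
python3 -m inch '[[[0,2,40,0],[0,0,35,0],[0,0,25,0],[0,0,10,0],[0,0,0,0]]]'; python3 -m inch '[[[0,0,5,0],[0,0,5,0],[0,0,4,0],[0,0,0,0]]]';python3 -m inch '[[[0,0,3,0],[0,0,2,0],[0,0,0,0]]]'; python3 go.py 0.5918 -0.2092 -0.0073 1.349
```

```text
time: 34.02
tool_pos: [0.592, -0.21, 0.0213]
tool_rot: [-3.141, -0.0, 1.348]
contact_force: [-0.4, -0.3, -1.0]
opening: 0.023
time: 34.52
tool_pos: [0.592, -0.2102, 0.0072]
tool_rot: [-3.141, -0.0, 1.349]
contact_force: [-1.1, -0.1, -0.3]
opening: 0.0233
time: 34.9
tool_pos: [0.592, -0.2101, 0.0023]
tool_rot: [-3.141, -0.0, 1.349]
contact_force: [0.7, -0.6, -0.4]
opening: 0.0231
t 34.9 pos [ 0.592  -0.2101  0.0023] rot [-3.141 -0.     1.349] q6 -0.24 op 0.0231 F [ 0.7 -0.6 -0.4]
delta mm [ 0.9 -0.4  9.6] roll -0.0
```

```bash
python3 -m inch '[[[0,0,2,0],[0,0,2,0],[0,0,0,0]]]';python3 -m inch '[[[0,0,2,0],[0,0,1,0],[0,0,0,0]]]'; python3 -m inch '[[[0,0,1,0],[0,0,1,0]]]'
```

```text
time: 35.28
tool_pos: [0.592, -0.2101, -0.0017]
tool_rot: [-3.141, -0.0, 1.349]
contact_force: [-0.9, 0.0, -0.6]
opening: 0.0231
time: 35.65
tool_pos: [0.5921, -0.2102, -0.0046]
tool_rot: [-3.141, 0.0, 1.349]
contact_force: [-0.5, -0.8, -0.4]
opening: 0.0231
time: 35.9
tool_pos: [0.5922, -0.2103, -0.0065]
tool_rot: [3.141, 0.0, 1.349]
contact_force: [-0.4, -0.1, -1.4]
opening: 0.0231
```

```bash
python3 -m inch '[[[0,0,0,0],[0,0,0,0],[0,0,0,0],[0,0,0,0]]]' 0; python3 -m inch '[[[0,0,-20,0],[0,0,-40,0],[0,0,-60,0],[0,0,-60,0],[0,0,0,0]]]'; python3 wl.py w10 peeler; python3 go.py 0.666 -0.2195 0.06 -0.222
```

```text
time: 36.4
tool_pos: [0.5922, -0.2102, -0.0064]
tool_rot: [3.141, 0.0, 1.349]
contact_force: [-1.5, 0.8, -0.2]
opening: 0.0459
time: 37.02
tool_pos: [0.5949, -0.2114, 0.1797]
tool_rot: [3.13, 0.003, 1.349]
contact_force: [-0.4, 0.3, -0.9]
opening: 0.0458
peeler [178.1 271.6] 0.89 [ 0.5926 -0.2043  0.    ]
t 37.12 pos [ 0.5921 -0.2102  0.1739] rot [3.141 0.    1.349] q6 -0.24 op 0.0461 F [-0.3  0.9 -0.6]
delta mm [  7.2  74.  113.9] roll 1.571
```

View pics/w10.png

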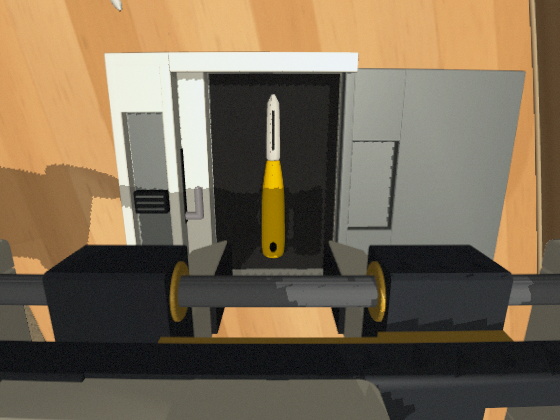

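The peeler lies flat in the tray at (180,272), the lid is open, and the switch is at its unlocked end. Next I turn, close the fingers and enter the hollow.

```bash
python3 -m inch '[[[0,0,0,0.175],[0,0,0,0.175],[0,0,0,0.175],[0,0,0,0.175],[0,0,0,0.175],[0,0,0,0.175],[0,0,0,0.175],[0,0,0,0.175],[0,0,0,0.171],[0,0,0,0]]]' 1 20; python3 go.py 0.6848 -0.2240 0.0235 -0.222
```

```text
time: 38.38
tool_pos: [0.5913, -0.2098, 0.1714]
tool_rot: [-3.141, 0.004, -0.221]
contact_force: [-0.3, -0.9, 0.6]
opening: 0.0003
t 38.38 pos [ 0.5913 -0.2098  0.1714] rot [-3.141  0.004 -0.221] q6 1.33 op 0.0003 F [-0.3 -0.9  0.6]
delta mm [ 94.9  -6.5 147.6] roll 0.001
```

```bash
python3 -m inch '[[[47,-3,20,0],[47.5,-3.5,30,0],[0,0,35,0],[0,0,30,0],[0,0,0,0],[0,0,0,0]]]'; python3 go.py 0.6848 -0.2240 0.0235 -0.222
```

```text
time: 39.12
tool_pos: [0.6862, -0.225, 0.0595]
tool_rot: [3.141, -0.001, -0.221]
contact_force: [-0.1, 0.7, -0.2]
opening: 0.0005
t 39.12 pos [ 0.6862 -0.225   0.0595] rot [ 3.141e+00 -1.000e-03 -2.210e-01] q6 1.37 op 0.0005 F [-0.1  0.7 -0.2]
delta mm [-1.7 -0.6 36. ] roll 0.001
```

```bash
python3 -m inch '[[[-1.5,-0.5,18,0],[0,0,18,0],[0,0,0,0],[-5,0,0,0],[-5,0,0,0],[-8,0,0,0],[-12,0,0,0],[-12,0,0,0]]]';  python3 -m inch '[[[-12,0,0,0],[-12,0,0,0],[-12,0,0,0],[-12,0,0,0],[-12,0,0,0],[-12,0,0,0],[-12,0,0,0],[-12,0,0,0],[-8,0,0,0]]]'; python3 go.py 0.5273 -0.1884 0.0235 -0.222
```

```text
time: 40.12
tool_pos: [0.6436, -0.2147, 0.0232]
tool_rot: [3.141, -0.002, -0.222]
contact_force: [2.7, 0.6, -1.1]
opening: 0.0005
time: 41.25
tool_pos: [0.5416, -0.1917, 0.023]
tool_rot: [3.141, -0.001, -0.222]
contact_force: [2.3, -0.5, 2.3]
opening: 0.0002
t 41.25 pos [ 0.5416 -0.1917  0.023 ] rot [ 3.141e+00 -1.000e-03 -2.220e-01] q6 1.32 op 0.0002 F [ 2.3 -0.5  2.3]
delta mm [-14.7  -0.   -0.5] roll -0.0
```

```bash
python3 -m inch '[[[-4,0,0,0],[-4,0,0,0],[-3,0,0,0]]]'; python3 -m inch '[[[-2,0,0,0],[-2,0,0,0]]]'; python3 -m inch '[[[-1,0,0,0],[-1,0,0,0]]]'; python3 go.py 0.5273 -0.1884 0.0235 -0.222
```

```text
time: 41.62
tool_pos: [0.5312, -0.1894, 0.0225]
tool_rot: [3.141, -0.0, -0.222]
contact_force: [2.4, -0.8, 0.7]
opening: 0.0004
time: 41.88
tool_pos: [0.5281, -0.1887, 0.0226]
tool_rot: [3.141, -0.002, -0.222]
contact_force: [7.1, -0.6, -2.0]
opening: 0.0005
time: 42.12
tool_pos: [0.528, -0.1887, 0.0228]
tool_rot: [3.141, -0.006, -0.223]
contact_force: [11.1, -1.6, -4.5]
opening: 0.0007
t 42.12 pos [ 0.528  -0.1887  0.0228] rot [ 3.141 -0.006 -0.223] q6 1.31 op 0.0007 F [11.1 -1.6 -4.5]
delta mm [-0.8 -0.2 -0.7] roll -0.001
```

Lid hit its shut stop. Now the lock: enter the slot at y −47.

```bash
python3 -m inch '[[[6,0,0,0],[0,0,-20,0],[0,0,-20,0],[0,0,0,0]]]'; python3 go.py 0.4706 -0.2237 0.0235 -0.222
```

```text
time: 42.62
tool_pos: [0.5315, -0.1895, 0.0633]
tool_rot: [3.141, -0.001, -0.222]
contact_force: [-0.2, 1.0, 0.6]
opening: 0.0005
t 42.62 pos [ 0.5315 -0.1895  0.0633] rot [ 3.141e+00 -1.000e-03 -2.220e-01] q6 1.31 op 0.0005 F [-0.2  1.   0.6]
delta mm [-51.9  46.8  39.8] roll -0.0
```

```bash
python3 -m inch '[[[-26,23,0,0],[-26,23.5,0,0],[0,0,0,0],[0,0,20,0],[0,0,20,0],[0,0,0,0]]]'; python3 go.py 0.4706 -0.2237 0.0235 -0.222
```

```text
time: 43.38
tool_pos: [0.4694, -0.222, 0.0207]
tool_rot: [-3.14, 0.004, -0.222]
contact_force: [-0.5, 0.8, -0.1]
opening: 0.0005
t 43.38 pos [ 0.4694 -0.222   0.0207] rot [-3.14   0.004 -0.222] q6 1.2 op 0.0005 F [-0.5  0.8 -0.1]
delta mm [ 1.5  1.4 -2.8] roll 0.0
```

```bash
python3 -m inch '[[[1,-5,-1,0],[0,-6,0,0],[0,-5,0,0],[0,-5,0,0],[0,-5,0,0],[0,-5,0,0],[0,-5,0,0]]]'; python3 -m inch '[[[0,-2,0,0],[0,-2,0,0]]]';python3 -m inch '[[[0,-1,0,0],[0,-1,0,0]]]';python3 go.py 0.48095 -0.1779 0.0235 -0.222
```

```text
time: 44.25
tool_pos: [0.4797, -0.1883, 0.0239]
tool_rot: [3.141, -0.001, -0.222]
contact_force: [0.3, -2.6, 4.3]
opening: 0.0003
time: 44.5
tool_pos: [0.4805, -0.1845, 0.0238]
tool_rot: [3.141, -0.001, -0.222]
contact_force: [0.4, -1.3, 5.4]
opening: 0.0007
time: 44.75
tool_pos: [0.4809, -0.1826, 0.0238]
tool_rot: [3.141, -0.001, -0.222]
contact_force: [0.3, -3.1, 5.9]
opening: 0.0002
t 44.75 pos [ 0.4809 -0.1826  0.0238] rot [ 3.141e+00 -1.000e-03 -2.220e-01] q6 1.28 op 0.0002 F [ 0.3 -3.1  5.9]
delta mm [-1.  -4.6  0.3] roll -0.0
```

```bash
python3 -m inch '[[[0,-1,0,0],[0,-1,0,0]]]';python3 -m inch '[[[0,-1,0,0],[0,-1,0,0]]]';python3 -m inch '[[[0,-1,0,0],[0,-0.5,0,0]]]'
```

```text
time: 45.0
tool_pos: [0.4814, -0.1807, 0.0238]
tool_rot: [3.141, -0.001, -0.222]
contact_force: [0.4, -4.2, 5.7]
opening: 0.0002
time: 45.25
tool_pos: [0.4816, -0.1803, 0.0239]
tool_rot: [3.139, -0.001, -0.222]
contact_force: [-2.7, -11.3, 5.0]
opening: 0.0002
time: 45.5
tool_pos: [0.4817, -0.1801, 0.0239]
tool_rot: [3.137, -0.001, -0.221]
contact_force: [-4.1, -15.5, 3.7]
opening: 0.0002
```

Stop reached at the same place as the locked contact before. I back off, lift clear and check.

```bash
python3 -m inch '[[[0,6,0,0],[0,0,-20,0],[-10,0,-50,0],[-30,0,-50,0],[-30,0,-50,0],[0,0,0,0],[0,0,0,0],[0,0,0,0]]]'; python3 wl.py w11 switch_top lid_hollow slot_mid
```

```text
time: 46.5
tool_pos: [0.4117, -0.167, 0.1919]
tool_rot: [-3.14, 0.003, -0.222]
contact_force: [0.0, 0.0, -0.3]
opening: 0.0006
switch_top [117.5 258.3] 0.74 [ 0.4833 -0.1636  0.0515]
lid_hollow [ 50.2 272.3] 0.64 [ 0.5382 -0.1893  0.042 ]
slot_mid [116.1 272.8] 0.6 [ 0.4816 -0.1767  0.04  ]
```

View pics/w11.png

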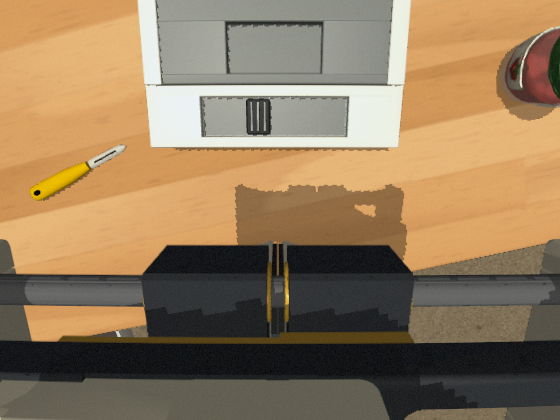

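The lid is shut, with the hollow at (50,272). The switch is at cols 246–271 against a slot centre of 274.5, which puts it at about +15 mm, the locked end. Handing in.

```bash
python3 -c "
from cell import *
print(hand_in())"
```

```text
the job is handed in; nothing more can be done
None
```

The peeler is put away in the locked box and the job was handed in at about 46.5 s of the 72 s allowed. `hand_in` gave no verdict, so this rests on my own checks.

- **What I did:** I slid the switch to its unlocked stop and pushed the lid back to its stop. I laid the larger peeler flat along the tray, then slid the lid shut and the switch back to its locked stop.
- **Last checks:**
  - The last wrist picture shows the lid hollow at its shut position and the switch about 15 mm to +y of the slot's middle, which is the locked end.
  - A picture taken before closing showed the peeler flat and clear in the tray.
  - I never worked near the opener and pepper jar. I did not re-measure them or the jam jar at the end.
- **What disagreed or went wrong:**
  - The closed fingertips end about 21 mm short of the stated TCP. My first pass over the switch therefore missed it, until I probed for the slot floor.
  - My first grasp missed because I lifted before the fingers had closed. The peeler had not moved, and the second grasp held.

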